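# Load the spring scale to its mark

### The job

Bring the spring scale's pointer to the long mark on its plate: choose the two of the three brass weights that together do it and stand them upright in the pan. Leave the third weight where it stands on the table.

Things in the scene. Friction and masses are not known exactly. Their poses are not given: they have to be found in the camera images.
- pan_floor (a point): Centre of the spring scale's flat steel pan floor: round, 140 mm across, rim 5 mm high. Housing 130 mm square, fixed, turned up to 20 deg. z up; toward +y, 85-130 mm out, stands a white plate (top 137 mm over the table), a line every 10 mm. Empty: floor at z = 119 mm, needle at top line; sinks 10 mm per 100 g anywhere in it, settles in 1 s. Long mark 30 mm below top line: floor at z = 89 mm
- weight_small: Smallest brass weight, 100 g: a plain upright cylinder 24 mm in diameter and 28 mm tall with a narrow neck and a small round knob on top, 42 mm tall in all; round about its z axis. Origin: centre of its underside; z up. It stands loose on the table at the start. The three weights' places are mixed from start to start
- weight_medium: Middle-sized brass weight, 200 g: a plain upright cylinder 30 mm in diameter and 36 mm tall with a narrow neck and a small round knob on top, 50 mm tall in all; round about its z axis. Origin: centre of its underside; z up. It stands loose on the table at the start. The three weights' places are mixed from start to start
- weight_large: Largest brass weight, 400 g: a plain upright cylinder 38 mm in diameter and 48 mm tall with a narrow neck and a small round knob on top, 62 mm tall in all; round about its z axis. Origin: centre of its underside; z up. It stands loose on the table at the start. The three weights' places are mixed from start to start
Mind the look-alikes: they are no part of the job. What is shaped like the weight_small but blue, green or orange is not meant.

How it is judged:
At the end, for the whole second after the job is handed in: The pan is at rest with its floor 85 to 93 mm above the table (needle within 4 mm of the long mark), the small and the middle weight stand in it upright within 10 degrees, their centres within 68 mm of the pan's centre; the large weight is still where it stood (moved less than 40 mm all along) (height (world z) of pan_floor between 0.085 and 0.093 m and horizontal distance between each of weight_small, weight_medium and pan_floor below 0.068 m and angle between each of weight_small, weight_medium's own z axis and vertical below 0.17 rad and linear speed of each of weight_small, weight_medium below 0.03 m/s and contact force between each of weight_small, weight_medium and anything else above 0.3 N); the robot touches nothing.
It fails at once if the weight that is not needed is moved by more than 40 mm (distance of weight_large from where it was at the start of the episode above 0.04 m).
It also fails if it takes over 64 s, if anything falls off the work surface, if the arm or the gripper's body presses on something with over 40 N, if the wrist force passes 120 N, or if a joint passes its speed limit or range.

### The arm

A 7-joint arm with a two-finger parallel gripper is mounted at the origin on a cart in front of the work surface, level with it; the furniture and walls round the work are solid. World frame = base frame: x ahead of the robot, y to its left, z up, the work surface at z = 0. Lengths are in m, angles in rad, forces in N, time in s.
With the tool pointing down it reaches from about 0.4 to 0.85 m from the base axis. Payload 10.4 kg.
Tool frame: the origin (TCP) lies between the finger pads; the fingertips stand ahead of it and the grasp point (between the pads) lies 5 mm behind it (manip.tip_extent is the z of the fingertips in the tool frame, in m); z points along the fingers, y is the line along which they close (so a half turn about z gives the same grasp; the last joint's range is limited). The gripper opens to 85 mm and grips with 20 to 120 N. Pads are 22 mm wide; open, the fingers measure 114 mm over their backs; the gripper's body (76 mm by 85 mm) begins 54 mm behind the grasp point. The pads swing forward as they close: fully open they stand 13 mm farther back than shut.
Start: joints at [-1.255, 0.332, -0.065, 1.46, 0.022, 1.35, -0.088], TCP at [0.208, 0.589, 0.245] pointing down, gripper open.
Joint ranges: [-2.6, 2.6], [-0.5, 2.12], [-1.47, 1.34], [0.16, 2.42], [-1.27, 4.41], [0.06, 2.06], [-2.6, 2.6]. Speed limits (rad/s): [2.22, 2.22, 2.79, 2.79, 3.14, 3.14, 3.14].

### API

Orientations are given as a unit quaternion [x, y, z, w].
In Python, from workcell import status, viewer, manip gives the robot as it stands.
- The arm moves only by the tool play_rows, never from a script. Its argument "plan" is one flat list of numbers, 7 for each row, row after row: the turn, a rotation vector about the tool's x, y, z in degrees, then the shift along the tool's x, y, z in m, then the opening, from 0 (shut) to 1 (fully open). In form: [ax, ay, az, dx, dy, dz, grip, ax, ay, az, dx, dy, dz, grip, ...]. A call has 1 to 20 rows; each row is the pose to reach, as a shift and turn from the pose commanded when the call began, along the tool's axes at that moment; what a row does not reach only later rows make up. A row lasts 1/8 s, in which the tool goes at most 62.5 mm and 10.7 degrees, less where a joint would pass 70% of its speed; a pose out of reach is approached as far as the arm can. A call with a gripper value outside its range is refused whole. The fingers move at their own pace and stop on an object; "squeeze" is the grip in N (left out, the last holds). Time passes only in rows, so rows that repeat a pose let the fingers close. It gives the time, the measured TCP pose, the force, the opening and the grip force at its end, in the units of the state.
- status.get_obs(): the state, without advancing time (a new reading comes with each control period).
- viewer.camera(name): name is "side" or "top" or "wrist"; returns the picture (420x560x3 uint8, red, green, blue); there is no depth.
- viewer.camera_model(name): a dict with "fx", "fy", "cx", "cy" (pixels), "R" (3x3) and "t" (3): a world point X has camera coordinates R X + t. Camera axes: x right, y down, z forward; pixel columns grow to the right and rows downward; lengths in m; the calibration is good to about 2 mm. The wrist camera is an equidistant fisheye: a pixel r from the principal point sees the ray r / f radians off the axis. A picture is of the moment at which its call begins: read the wrist's pose just before it. camera_model takes no time and is no camera call; for the wrist camera it gives the pose at the moment of the call.
- manip.hand_in(): hands the job in; it is judged then, once.
The state is a dict: "clock": time; "joint_pos": joint angles; "joint_velocities": joint speeds; "tau": joint torques, N m; "position": TCP position; "ee_rot": TCP orientation; "ft_force": force on the tool from outside, world axes, zero at the start; "torque": the same for the moment, N m; "grip_width": opening from 0.0 (shut) to 1.0 (fully open); "grasp_force": force on a finger pad.
Only numpy, scipy, OpenCV 4.12 (cv2) and the standard library are available. Lean on these libraries where they do the work, as an engineer would, in place of code of your own. Each camera call takes 0.05 s, during which the arm holds its last target. There are 200 camera calls.

## Working session

There is one attempt and no reset: what is moved stays moved. The work goes in short steps, Python scripts to look and compute and a tool call to move; the robot and the scene stay as the last step left them, time stands still between calls to the robot, and variables do not carry over. Pictures are saved under pics/ and viewed, at most 10 in all, crops included, and the job is handed in when it is done.

Besides the shell and the picture viewer there is one more tool, called as name(argument=value, ...), one argument or row to a line, values as JSON. play_rows: Moves the arm, as the interface text tells. Its arguments: {"type":"object","properties":{"plan":{"type":"array","items":{"type":"number"}},"squeeze":{"type":"number"}},"required":["plan"]}

```bash
mkdir -p pics
python3 - <<'E'
from workcell import status, viewer, manip
import cv2,numpy as np
o=status.get_obs();print({k:np.round(v,3) for k,v in o.items()},manip.tip_extent)
a=[cv2.cvtColor(viewer.camera(n),cv2.COLOR_RGB2BGR) for n in("top","side")]
for n,i in zip(("top","side"),a):
  cv2.imwrite(f"pics/{n}0.png",i); m=viewer.camera_model(n); print(n,m['fx'],m['cx'],m['cy'],np.round(m['R'],3).tolist(),np.round(m['t'],3))
E
```

```text
{'clock': np.float64(0.0), 'joint_pos': array([-1.255,  0.333, -0.065,  1.461,  0.022,  1.35 , -0.089]), 'joint_velocities': array([-0.001, -0.   ,  0.001,  0.   ,  0.   ,  0.   , -0.001]), 'tau': array([ 0.0000e+00, -6.2545e+01,  5.0000e-02, -3.9160e+01,  1.6000e-02,
        1.0000e-02,  0.0000e+00]), 'position': array([0.208, 0.589, 0.245]), 'ee_rot': array([ 0.169,  0.986, -0.001, -0.   ]), 'ft_force': array([ 0.061, -0.379, -0.033]), 'torque': array([-0.007, -0.003, -0.056]), 'grasp_force': np.float64(0.0), 'grip_width': np.float64(1.003)} 0.014
top 452.8842407658823 274.07889135710957 208.1448952954117 [[-0.012, -1.0, -0.003], [-0.982, 0.013, -0.187], [0.187, 0.001, -0.982]] [0.026 0.508 0.955]
side 488.45412902444235 282.6278631732858 209.57049545497975 [[0.943, -0.333, 0.023], [-0.14, -0.459, -0.877], [0.303, 0.824, -0.479]] [-0.455  0.134  0.959]
```

View pics/top0.png

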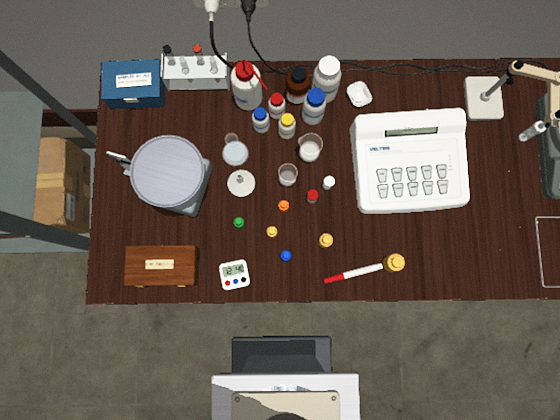

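View pics/side0.png

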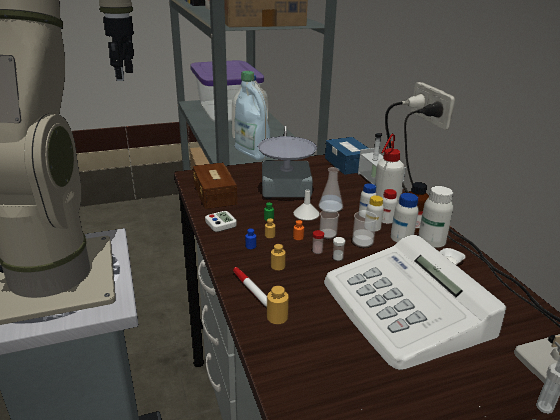

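Top view: the brass weights are small (272,232), medium (326,240) and large (396,262). The pan is at (168,172). The lookalikes are green (239,223), blue (286,256) and orange (284,205). The side view agrees: small (270,229), medium (278,258), large (277,305).

```bash
cat > h.py <<'E'
from workcell import status, viewer, manip
import cv2,numpy as np
from scipy.spatial.transform import Rotation as Ro
def ray(m,u,v):
  d=np.array([(u-m['cx'])/m['fx'],(v-m['cy'])/m['fy'],1.])
  R=np.array(m['R']);t=np.array(m['t']); return -R.T@t, R.T@d
def onz(m,u,v,z):
  c,d=ray(m,u,v); return c+d*(z-c[2])/d[2]
def blobs(img,lo,hi,amin=25):
  h=cv2.cvtColor(img,cv2.COLOR_RGB2HSV); k=cv2.inRange(h,lo,hi)
  n,l,s,c=cv2.connectedComponentsWithStats(k)
  return [(c[i],s[i]) for i in range(1,n) if s[i][4]>=amin]
def tool(o,dst):  # world shift -> tool axes
  return Ro.from_quat(o['ee_rot']).inv().apply(np.array(dst)-o['position'])
E
python3 - <<'E'
from h import *
for n in("top","side"):
  img=cv2.cvtColor(cv2.imread(f"pics/{n}0.png"),cv2.COLOR_BGR2RGB); m=viewer.camera_model(n)
  for nm,lo,hi in(("brass",(15,110,110),(27,255,255)),("green",(50,120,50),(80,255,255)),("blue",(112,150,80),(125,255,255)),("orange",(5,180,150),(14,255,255))):
    for c,s in blobs(img,lo,hi):
      print(n,nm,np.round(c,1),s, "z.02:",np.round(onz(m,*c,.02 if n=='side' else .025)[:2],3))
m=viewer.camera_model('top'); img=cv2.imread("pics/top0.png")
h=cv2.cvtColor(img,cv2.COLOR_BGR2HSV); k=cv2.inRange(h,(105,20,120),(140,80,220)); k[:, 230:]=0;k[:120]=0
cs=max(cv2.findContours(k,0,1)[0],key=cv2.contourArea); e=cv2.fitEllipse(cs); print(e,onz(m,*e[0],.124))
for u,v in((133,172),(203,172),(168,137),(168,207)): print(np.round(onz(m,u,v,.124),3))
for nm,p in dict(medneigh=(312,196),beaker=(287,175),timer_r=(250,270),timer_t=(235,262),pen=(382,267),pen2=(325,281),vial=(312,196),pointer=(109,154),pointer2=(128,161),edge=(90,300)).items(): print(nm,np.round(onz(m,*p,.02)[:2],3))
E
```

```text
top brass [287. 119.] [281 113  13  14 144] z.02: [ 0.726 -0.013]
top brass [ 50.6 188.7] [  33  137   33   88 1744] z.02: [0.565 0.531]
top brass [271.6 230.9] [266 226  12  11 102] z.02: [0.461 0.026]
top brass [325.7 239.6] [319 233  14  14 158] z.02: [ 0.44  -0.095]
top brass [395.5 261.8] [387 253  18  18 263] z.02: [ 0.389 -0.247]
top green [238.6 222.4] [233 217  12  12 104] z.02: [0.481 0.1  ]
top orange [283.2 205.2] [278 200  11  11  76] z.02: [ 0.52  -0.001]
side brass [376.3 200.3] [370 195  13  11 112] z.02: [0.761 0.073]
side brass [269.6 228.7] [265 218  10  20 125] z.02: [0.458 0.02 ]
side brass [277.6 257.1] [271 244  14  26 247] z.02: [ 0.439 -0.093]
side brass [277.4 304.6] [267 286  22  38 573] z.02: [ 0.39  -0.235]
side green [268.4 211. ] [264 202  10  19 142] z.02: [0.481 0.1  ]
side blue [250.1 239.2] [245 229  11  20 133] z.02: [ 0.404 -0.01 ]
side orange [298.3 227.7] [294 225  10   5  26] z.02: [0.522 0.005]
((170.70004272460938, 136.95315551757812), (1.446219801902771, 4.542282581329346), 65.27371978759766) [0.6497174  0.23590361 0.124     ]
[0.574 0.312 0.124]
[0.572 0.166 0.124]
[0.65  0.242 0.124]
[0.499 0.237 0.124]
medneigh [ 0.541 -0.067]
beaker [ 0.592 -0.011]
timer_r [0.375 0.075]
timer_t [0.393 0.108]
pen [ 0.378 -0.218]
pen2 [ 0.349 -0.091]
vial [ 0.541 -0.067]
pointer [0.648 0.403]
pointer2 [0.63  0.358]
edge [0.314 0.426]
```

play_rows(
  plan=[0, 0, 30, -0.171, -0.119, 0, 1, 0, 0, 30, -0.171, -0.119, 0, 1, 0, 0, 30, -0.171, -0.119, 0, 1, 0, 0, 40, -0.171, -0.119, 0, 1, 0, 0, 80, -0.325, -0.255, 0, 1, 0, 0, 80, -0.325, -0.255, 0, 1, 0, 0, 80, -0.325, -0.255, 0, 1, 0, 0, 80, -0.325, -0.255, 0, 1, 0, 0, 134.6, -0.446, -0.568, 0.05, 1, 0, 0, 134.6, -0.446, -0.568, 0.05, 1, 0, 0, 134.6, -0.446, -0.568, 0.05, 1, 0, 0, 134.6, -0.446, -0.568, 0.05, 1, 0, 0, 134.6, -0.446, -0.568, 0.05, 0.65, 0, 0, 134.6, -0.446, -0.568, 0.05, 0.65, 0, 0, 134.6, -0.446, -0.568, 0.05, 0.65, 0, 0, 134.6, -0.446, -0.568, 0.05, 0.65, 0, 0, 134.6, -0.446, -0.568, 0.05, 0.65],
  squeeze=40,
)

```text
clock: 2.22
position: [0.4397, -0.0932, 0.1953]
ee_rot: [0.974, 0.226, 0.0, -0.0]
ft_force: [-0.9, 0.0, 1.1]
grip_width: 0.653
grasp_force: 0.0
```

Run:
```python
from h import *
o=status.get_obs();print({k:np.round(v,3) for k,v in o.items() if k in('clock','joint_pos','position','ee_rot','grip_width')})
m=viewer.camera_model('wrist');img=viewer.camera('wrist');cv2.imwrite('pics/w1.png',cv2.cvtColor(img,cv2.COLOR_RGB2BGR))
print(m['fx'],m['cx'],m['cy'],np.round(m['R'],3).tolist(),np.round(m['t'],3))
R=np.array(m['R']);t=np.array(m['t'])
for p in((.44,-.094,.025),(.46,.024,.02)):
  c=R@p+t; th=np.arctan2(np.hypot(*c[:2]),c[2]); print(m['fx']*th*c[:2]/np.hypot(*c[:2])+[m['cx'],m['cy']])
def onzf(u,v,z):
  d=np.array([u-m['cx'],v-m['cy']]);r=np.hypot(*d);th=r/m['fx'];w=R.T@np.r_[d/r*np.sin(th),np.cos(th)];c=-R.T@t;return c+w*(z-c[2])/w[2]
for c,s in blobs(img,(15,110,110),(27,255,255),60): print(np.round(c,1),s,onzf(*c,.025).round(3))
```

```text
{'clock': np.float64(2.225), 'joint_pos': array([-0.548, -0.061,  0.644,  1.997,  0.039,  1.193, -1.034]), 'position': array([ 0.44 , -0.093,  0.195]), 'ee_rot': array([ 0.974,  0.226,  0.   , -0.   ]), 'grip_width': np.float64(0.653)}
325.19226210127806 279.24066638832534 208.68721587482642 [[0.44, -0.898, -0.001], [-0.861, -0.422, 0.284], [-0.255, -0.124, -0.959]] [-0.277  0.316  0.431]
[279.90241192 191.55276574]
[177.7653     119.72635038]
[225.   71.9] [218  65  15  15 157] [0.519 0.    0.025]
[177.7 120.4] [163 108  31  26 598] [0.46  0.022 0.025]
[280.2 194.1] [265 175  32  38 944] [ 0.438 -0.095  0.025]
[387.7 284.1] [373 270  30  34 346] [ 0.4   -0.245  0.025]
```

View pics/w1.png

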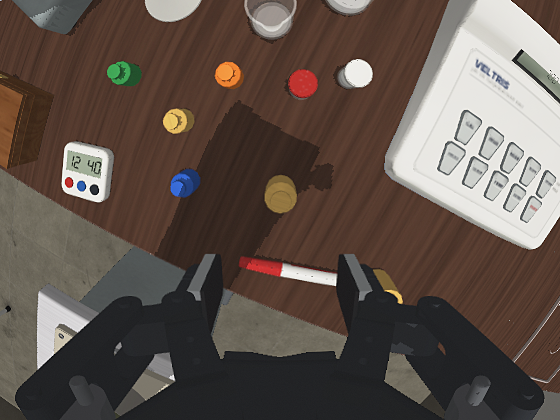

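Wrist view: the medium weight is at (280,194), between the fingers' plane, and the small one is at (178,120). Both match the earlier estimates. Next I descend and grip the medium.

play_rows(
  plan=[0, 0, 0, -0.003, 0.001, 0.06, 0.65, 0, 0, 0, -0.003, 0.001, 0.12, 0.65, 0, 0, 0, -0.003, 0.001, 0.15, 0.65, 0, 0, 0, -0.003, 0.001, 0.174, 0.65, 0, 0, 0, -0.003, 0.001, 0.174, 0.65, 0, 0, 0, -0.003, 0.001, 0.174, 0.65, 0, 0, 0, -0.003, 0.001, 0.174, 0.1, 0, 0, 0, -0.003, 0.001, 0.174, 0.1, 0, 0, 0, -0.003, 0.001, 0.174, 0.1, 0, 0, 0, -0.003, 0.001, 0.174, 0.1, 0, 0, 0, -0.003, 0.001, 0.174, 0.1, 0, 0, 0, -0.003, 0.001, 0.174, 0.1],
  squeeze=40,
)

```text
clock: 3.78
position: [0.4381, -0.0964, 0.0223]
ee_rot: [0.974, 0.225, 0.001, -0.0]
ft_force: [-2.0, 0.6, 8.5]
grip_width: 0.335
grasp_force: 38.8
```

play_rows(
  plan=[0, 0, 0, 0, 0, -0.04, 0.1, 0, 0, 0, 0, 0, -0.1, 0.1, 0, 0, 0, 0, 0, -0.16, 0.1, 0, 0, 0, 0, 0, -0.22, 0.1, 0, 0, 0, 0, 0, -0.22, 0.1, 0, 0, 0, 0.03, -0.024, -0.22, 0.1, 0, 0, 0, 0.065, -0.052, -0.22, 0.1, 0, 0, 0, 0.1, -0.08, -0.22, 0.1, 0, 0, 0, 0.135, -0.107, -0.22, 0.1, 0, 0, 0, 0.17, -0.135, -0.22, 0.1, 0, 0, 0, 0.205, -0.163, -0.22, 0.1, 0, 0, 0, 0.24, -0.19, -0.22, 0.1, 0, 0, 0, 0.275, -0.218, -0.22, 0.1, 0, 0, 0, 0.302, -0.24, -0.22, 0.1, 0, 0, 0, 0.302, -0.24, -0.22, 0.1, 0, 0, 0, 0.302, -0.24, -0.22, 0.1, 0, 0, 0, 0.302, -0.24, -0.22, 0.1],
)

```text
clock: 5.9
position: [0.6036, 0.25, 0.2412]
ee_rot: [0.975, 0.224, -0.0, 0.0]
ft_force: [0.4, 0.1, -1.7]
grip_width: 0.336
grasp_force: 40.6
```

Run:
```python
from h import *
o=status.get_obs();print({k:np.round(v,3) for k,v in o.items() if k in('clock','joint_pos','position','ee_rot','grip_width')})
a=[viewer.camera(n) for n in('wrist','side')]
cv2.imwrite('pics/w2.png',cv2.cvtColor(np.hstack([a[0][:,:],a[1][60:480,180:420].repeat(1,0) if 0 else cv2.copyMakeBorder(a[1][80:220,220:340],0,280,0,120,0)]),cv2.COLOR_RGB2BGR))
```

```text
{'clock': np.float64(5.9), 'joint_pos': array([-0.817,  0.42 ,  0.486,  1.408, -0.196,  1.362, -1.445]), 'position': array([0.604, 0.25 , 0.241]), 'ee_rot': array([ 0.975,  0.224, -0.   ,  0.   ]), 'grip_width': np.float64(0.336)}
```

View pics/w2.png

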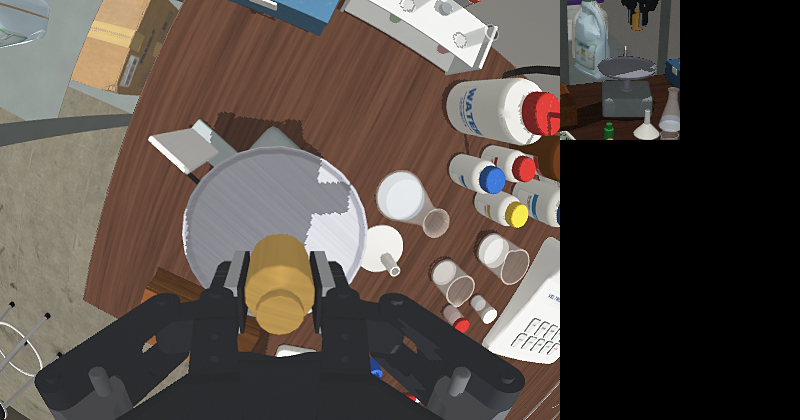

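Wrist view: the medium weight is held upright over the pan, whose rim spans columns 183–367. Its plate is off to the upper left at (185,145), clear of the fingers. I lower slowly until the pan carries the weight.

play_rows(
  plan=[0, 0, 0, 0, 0, 0.04, 0.1, 0, 0, 0, 0, 0, 0.08, 0.1, 0, 0, 0, 0, 0, 0.09, 0.1, 0, 0, 0, 0, 0, 0.097, 0.1, 0, 0, 0, 0, 0, 0.1, 0.1, 0, 0, 0, 0, 0, 0.103, 0.1, 0, 0, 0, 0, 0, 0.106, 0.1, 0, 0, 0, 0, 0, 0.109, 0.1, 0, 0, 0, 0, 0, 0.112, 0.1, 0, 0, 0, 0, 0, 0.115, 0.1, 0, 0, 0, 0, 0, 0.118, 0.1, 0, 0, 0, 0, 0, 0.119, 0.1, 0, 0, 0, 0, 0, 0.119, 0.1, 0, 0, 0, 0, 0, 0.119, 0.1, 0, 0, 0, 0, 0, 0.119, 0.1, 0, 0, 0, 0, 0, 0.119, 0.1],
)

```text
clock: 8.0
position: [0.6036, 0.2514, 0.1223]
ee_rot: [0.974, 0.225, 0.0, -0.0]
ft_force: [1.5, 1.3, -0.4]
grip_width: 0.334
grasp_force: 40.8
```

play_rows(
  plan=[0, 0, 0, 0, 0, 0, 0.38, 0, 0, 0, 0, 0, 0, 0.42, 0, 0, 0, 0, 0, 0, 0.46, 0, 0, 0, 0, 0, 0, 0.5, 0, 0, 0, 0, 0, 0, 0.5, 0, 0, 0, 0, 0, -0.01, 0.5, 0, 0, 0, 0, 0, -0.03, 0.5, 0, 0, 0, 0, 0, -0.06, 0.5, 0, 0, 0, 0, 0, -0.1, 0.5, 0, 0, 0, 0, 0, -0.13, 0.5, 0, 0, 0, 0, 0, -0.13, 0.5, 0, 0, 0, 0, 0, -0.13, 0.5],
)

```text
clock: 9.5
position: [0.6035, 0.2513, 0.2526]
ee_rot: [0.974, 0.225, 0.0, -0.0]
ft_force: [-0.0, -0.2, -0.3]
grip_width: 0.498
grasp_force: 0.0
```

Run:
```python
from h import *
o=status.get_obs();print({k:np.round(v,3) for k,v in o.items() if k in('clock','joint_pos','position','ee_rot','grip_width')})
a=[viewer.camera(n) for n in('wrist','side')]
cv2.imwrite('pics/w3.png',cv2.cvtColor(np.hstack([a[0],cv2.resize(a[1][80:220,220:300],(240,420))]),cv2.COLOR_RGB2BGR))
print(tool(o,[.460,.022,.2]))
```

```text
{'clock': np.float64(9.5), 'joint_pos': array([-0.818,  0.415,  0.488,  1.39 , -0.194,  1.383, -1.447]), 'position': array([0.604, 0.251, 0.253]), 'ee_rot': array([ 0.974,  0.225,  0.   , -0.   ]), 'grip_width': np.float64(0.498)}
[-0.22951042  0.14325488  0.05253934]
```

View pics/w3.png

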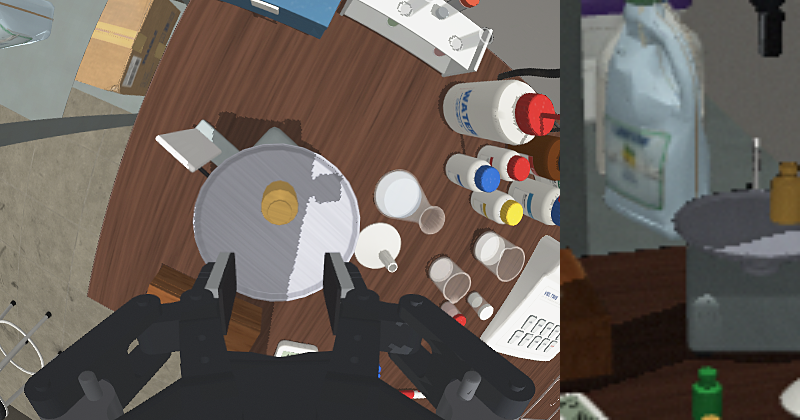

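The medium weight stands upright in the pan at (279,203), just beyond the pan's centre, which leaves room in front of it. Next the small weight.

play_rows(
  plan=[0, 0, 0, -0.04, 0.025, 0, 0.5, 0, 0, 0, -0.085, 0.053, 0, 0.5, 0, 0, 0, -0.13, 0.081, 0, 0.5, 0, 0, 0, -0.18, 0.112, 0.02, 0.55, 0, 0, 0, -0.229, 0.143, 0.053, 0.6, 0, 0, 0, -0.229, 0.143, 0.053, 0.6, 0, 0, 0, -0.229, 0.143, 0.053, 0.6, 0, 0, 0, -0.229, 0.143, 0.053, 0.6],
)

```text
clock: 10.6
position: [0.4612, 0.0236, 0.1998]
ee_rot: [0.974, 0.226, 0.0, 0.0]
ft_force: [-0.2, 0.9, -0.5]
grip_width: 0.595
grasp_force: 0.0
```

Run:
```python
from h import *
m=viewer.camera_model('wrist');o=status.get_obs();img=viewer.camera('wrist')
R=np.array(m['R']);t=np.array(m['t'])
def onzf(u,v,z):
  d=np.array([u-m['cx'],v-m['cy']]);r=np.hypot(*d);th=r/m['fx'];w=R.T@np.r_[d/r*np.sin(th),np.cos(th)];c=-R.T@t;return c+w*(z-c[2])/w[2]
for c,s in blobs(img,(15,110,70),(27,255,255),100):
  p=onzf(*c,.02); print(np.round(c,1),s,p.round(3),tool(o,[p[0],p[1],.023]).round(4))
```

```text
[334.1 151.8] [327 145  16  15 181] [ 0.518 -0.008  0.02 ] [0.0369 0.0527 0.1768]
[277.1 190. ] [265 175  25  30 609] [0.46  0.025 0.02 ] [-0.0008 -0.0018  0.1768]
```

play_rows(
  plan=[0, 0, 0, 0, -0.001, 0.06, 0.6, 0, 0, 0, 0, -0.001, 0.12, 0.6, 0, 0, 0, 0, -0.001, 0.155, 0.6, 0, 0, 0, 0, -0.001, 0.18, 0.6, 0, 0, 0, 0, -0.001, 0.18, 0.6, 0, 0, 0, 0, -0.001, 0.18, 0.6, 0, 0, 0, 0, -0.001, 0.18, 0.1, 0, 0, 0, 0, -0.001, 0.18, 0.1, 0, 0, 0, 0, -0.001, 0.18, 0.1, 0, 0, 0, 0, -0.001, 0.18, 0.1, 0, 0, 0, 0, -0.001, 0.18, 0.1, 0, 0, 0, 0, -0.001, 0.18, 0.1],
  squeeze=40,
)

```text
clock: 12.15
position: [0.4608, 0.0238, 0.0204]
ee_rot: [0.974, 0.225, 0.001, -0.0]
ft_force: [-2.1, 1.1, 8.5]
grip_width: 0.265
grasp_force: 38.8
```

play_rows(
  plan=[0, 0, 0, 0, 0, -0.04, 0.1, 0, 0, 0, 0, 0, -0.1, 0.1, 0, 0, 0, 0, 0, -0.16, 0.1, 0, 0, 0, 0, 0, -0.22, 0.1, 0, 0, 0, 0, 0, -0.235, 0.1, 0, 0, 0, 0.03, -0.026, -0.235, 0.1, 0, 0, 0, 0.065, -0.057, -0.235, 0.1, 0, 0, 0, 0.1, -0.088, -0.235, 0.1, 0, 0, 0, 0.135, -0.119, -0.235, 0.1, 0, 0, 0, 0.163, -0.144, -0.235, 0.1, 0, 0, 0, 0.163, -0.144, -0.235, 0.1, 0, 0, 0, 0.163, -0.144, -0.235, 0.1, 0, 0, 0, 0.163, -0.144, -0.235, 0.1],
)

```text
clock: 13.78
position: [0.5434, 0.223, 0.2543]
ee_rot: [0.975, 0.224, -0.0, -0.0]
ft_force: [-0.3, 0.1, -0.8]
grip_width: 0.264
grasp_force: 39.8
```

Run:
```python
from h import *
a=viewer.camera('wrist')
cv2.imwrite('pics/w4.png',cv2.cvtColor(a,cv2.COLOR_RGB2BGR))
```

```text
(no output)
```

View pics/w4.png

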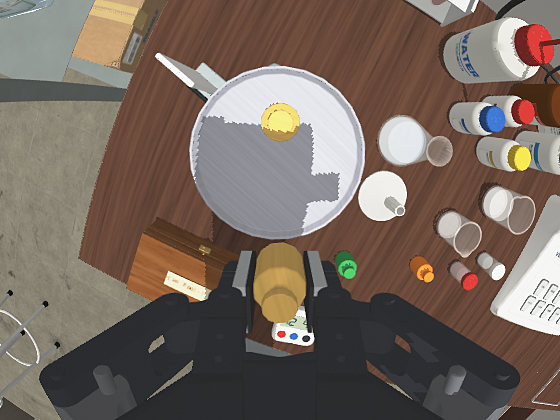

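Medium still upright at (281,122) in the pan; the small weight is held clear of it. I lower it.

play_rows(
  plan=[0, 0, 0, 0, 0, 0.05, 0.1, 0, 0, 0, 0, 0, 0.1, 0.1, 0, 0, 0, 0, 0, 0.12, 0.1, 0, 0, 0, 0, 0, 0.13, 0.1, 0, 0, 0, 0, 0, 0.134, 0.1, 0, 0, 0, 0, 0, 0.136, 0.1, 0, 0, 0, 0, 0, 0.138, 0.1, 0, 0, 0, 0, 0, 0.14, 0.1, 0, 0, 0, 0, 0, 0.142, 0.1, 0, 0, 0, 0, 0, 0.144, 0.1, 0, 0, 0, 0, 0, 0.145, 0.1, 0, 0, 0, 0, 0, 0.145, 0.1, 0, 0, 0, 0, 0, 0.145, 0.1, 0, 0, 0, 0, 0, 0.145, 0.1, 0, 0, 0, 0, 0, 0.145, 0.1],
)

```text
clock: 15.7
position: [0.5434, 0.2243, 0.1093]
ee_rot: [0.974, 0.225, 0.0, -0.0]
ft_force: [-0.3, 0.0, -0.2]
grip_width: 0.265
grasp_force: 39.9
```

play_rows(
  plan=[0, 0, 0, 0, 0, 0, 0.3, 0, 0, 0, 0, 0, 0, 0.34, 0, 0, 0, 0, 0, 0, 0.38, 0, 0, 0, 0, 0, 0, 0.42, 0, 0, 0, 0, 0, 0, 0.42, 0, 0, 0, 0, 0, -0.01, 0.42, 0, 0, 0, 0, 0, -0.03, 0.42, 0, 0, 0, 0, 0, -0.06, 0.42, 0, 0, 0, 0, 0, -0.1, 0.42, 0, 0, 0, 0, 0, -0.14, 0.42, 0, 0, 0, -0.05, 0, -0.14, 0.42, 0, 0, 0, -0.05, 0, -0.14, 0.42, 0, 0, 0, -0.05, 0, -0.14, 0.42, 0, 0, 0, -0.05, 0, -0.14, 0.42, 0, 0, 0, -0.05, 0, -0.14, 0.42, 0, 0, 0, -0.05, 0, -0.14, 0.42],
)

```text
clock: 17.7
position: [0.4987, 0.2024, 0.2491]
ee_rot: [0.974, 0.225, -0.0, 0.0]
ft_force: [-0.2, -0.4, -0.2]
grip_width: 0.417
grasp_force: 0.0
```

Run:
```python
from h import *
a=[viewer.camera(n) for n in('wrist','side')]
cv2.imwrite('pics/w5.png',cv2.cvtColor(np.hstack([a[0][:,60:],cv2.resize(a[1][90:230,240:340],(300,420))]),cv2.COLOR_RGB2BGR))
```

```text
(no output)
```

View pics/w5.png

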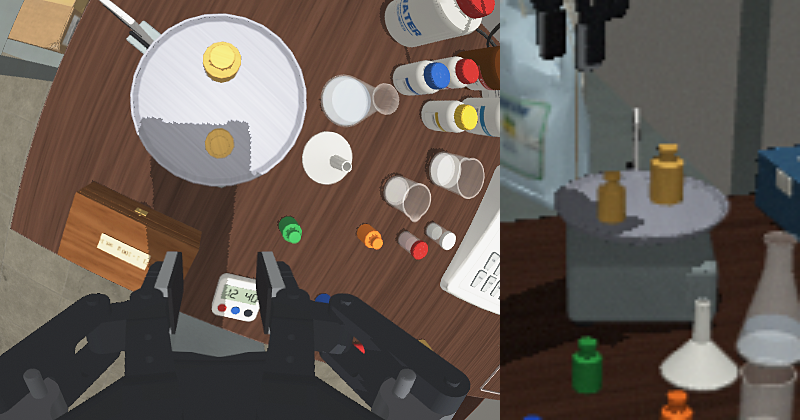

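Both views show the two weights standing upright in the pan: medium (222,60) and small (219,144) in the wrist half. The gripper is clear and the pan has settled.

```bash
python3 -c "
from workcell import manip;print(manip.hand_in())"
```

```text
the job is handed in; nothing more can be done
None
```

The small and medium weights stand upright in the pan, which should bring the pointer to the long mark, though I didn't read the needle itself; I left the large weight alone, and the job was handed in at about 18 s with no verdict returned.

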